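# Fix the tube paddle on the rotator's drive shaft

## Robot

A 6-joint arm with a two-finger parallel gripper is mounted at the origin on the work surface. World frame = base frame: x ahead of the robot, y to its left, z up, the work surface at z = 0. Lengths are in m, angles in rad, forces in N, time in s.
With the tool pointing down it reaches from about 0.3 to 0.775 m from the base axis. Payload 14.6 kg.
Tool frame: the origin (TCP) lies between the finger pads; the fingertips stand r.nose_length ahead of it and the grasp point (between the pads) lies 5 mm behind it (r.nose_length is the distance from the TCP to the fingertips, in m); z points along the fingers, y is the direction in which the jaws open and shut (so a half turn about z gives the same grasp; the last joint's range is limited). The gripper opens to 85 mm and grips with 20 to 120 N. Pads are 22 mm wide; open, the fingers measure 114 mm over their backs; the gripper's body (76 mm by 85 mm) begins 54 mm behind the grasp point. The pads swing forward as they close: fully open they stand 13 mm farther back than shut.
Start: joints at [1.247, 0.3, 1.521, -0, 1.321, -0.067], TCP at [0.14, 0.532, 0.245] pointing down, gripper open.
Joint ranges: [-3.03, 3.03], [-0.79, 2.21], [0.23, 2.52], [-1.04, 4.18], [0, 3.07], [-2.55, 2.55]. Speed limits (rad/s): [2.22, 2.22, 2.57, 3.14, 3.14, 3.14].

## Interface

Orientations are given as a unit quaternion [x, y, z, w].
In Python, from workcell import r, status, vision, sign_off gives the robot as it stands. Calls block until the motion is done:
- r.move_to(position, orientation): joint-space move of the TCP to a pose.
- r.movel(position, rot=None, vel=0.15): straight line of the TCP; rot=None keeps the orientation; vel is the mean speed in m/s.
- r.move_joints(angles): joint-space move.
- r.release() and r.clamp(strength=None): open the fingers fully, or close them until they stop; strength is the grip in N (None keeps the last).
- r.dwell(seconds).
- r.ik(position, orientation): joint angles nearest the present ones, or None.
- status.observe(): the state.
- vision.snapshot(name): name is "side" or "top"; returns a dict with "img" (400x640x3 uint8, red, green, blue), "mtx" (3x3 intrinsics, pixels), "distortion" ([k1, k2, p1, p2, k3] as OpenCV has them; the pictures are not rectified), "R" (3x3) and "t" (3): a world point X has camera coordinates R X + t. Camera axes: x right, y down, z forward; pixel columns grow to the right and rows downward; lengths in m; the calibration is good to about 2 mm. A picture is of the moment at which its call begins. There is no depth.
A pose or a line that the arm cannot do raises r.PlanningError and nothing moves.
- sign_off(): hands the job in, once; it reports no verdict.
The state is a dict: "clock": time; "qpos": joint angles; "joint_vel": joint speeds; "joint_torque": joint torques, N m; "tcp_pos": TCP position; "ee_rot": TCP orientation; "contact_force": force on the tool from outside, world axes, zero at the start; "moment": the same for the moment, N m; "width": opening from 0.0 (shut) to 1.0 (fully open).
Only numpy, scipy, OpenCV 4.12 (cv2) and the standard library are available. Lean on these libraries where they do the work, as an engineer would, in place of code of your own. Each camera call takes 0.05 s, during which the arm holds its last target. There are 200 camera calls.

## Task

The tube paddle of the sample rotator has been slipped onto the drive shaft but not fixed. Push its hub fully home against the shaft's shoulder, turn it so that its clamping-lever screw faces squarely onto the milled flat of the shaft, then swing the lever clockwise until the screw is firmly finger-tight on the flat, going by feel and not over-tightening it, as the hub's thread is plastic. Let go, and leave everything else on the bench where it stands.

Things in the scene. Friction and masses are not known exactly. Their poses are not given: they have to be found in the camera images.
- rotator: sample-tube rotator, fixed to the bench: white gear-motor housing 135 x 110 mm, 156 mm high, on a grey base plate 150 x 300 mm whose top is 11 mm above the bench. Origin at bench height under the housing's centre, z up; the drive shaft sticks out of the housing level along this frame's -y, its axis 125 mm above the bench; -x faces the robot
- drive_shaft: steel drive shaft, 22 mm diameter, with a milled flat 10 mm wide, 1.2 mm deep. Origin on its axis at the outer face of the shoulder, a 34 mm disc beside the housing; -y runs along the shaft to the free end; z is the way the flat faces: up, leaning up to 0.25 rad to or from the robot. The worm gear holds it: it does not turn by hand
- shaft_end (a point): centre of the shaft's free end, 130 mm from the shoulder. The flat runs the whole length and shows on the bare shaft beyond the hub, as a brighter strip and as the straight side of the D-shaped end
- paddle: tube paddle on the shaft: grey hub 44 mm diameter, 75 mm long; at its inner end an aluminium plate 200 x 50 x 5 mm with four purple-capped tubes (reaching 23 mm outward of the hub's inner face; the plate's ends swing at 105 mm). Origin on the shaft axis at the hub's inner face; y along the shaft towards the housing; z from the axis along the clamping screw; x along the plate
- hub_end (a point): centre of the hub's outer face, on the shaft axis. Paddle and hub turn about the shaft against 0.45 N m and stay where they are left; at the start the screw leans 0.65 to 1.15 rad from upright towards the rotator's -x (the robot), and the hub can be turned 1.4 rad either way from upright
- paddle_out (a joint): gap between the hub's inner face and the shoulder, m: 0 is fully home (a hard stop), it starts at 0.012 to 0.025; pushing the paddle towards the housing (+y of the rotator) closes it, against 5 N
- clamp_screw: clamping-lever screw in the hub: black round head 25 mm diameter, 25 mm tall, with one lever. Origin on the screw's axis at the head's middle, 49 mm from the shaft axis at first, 55 mm outward of the hub's inner face; z along the screw, away from the shaft. The boss under it, 22 mm diameter, ends 27 mm from the shaft axis. Clockwise seen from outside tightens; the coarse thread draws it in 1.9 mm a radian
- lever_tip (a point): middle of the 17 mm ball at the lever's end, 52 mm from the screw's axis and 9.5 mm farther out than the head's middle; 12 mm round bar. At first it points to +x of the paddle, within 0.6 rad. It turns lightly until, within the next half turn, the screw meets the flat; then it stiffens steadily over a radian or two. Tight: it takes about 0.14 N m to hold (3.5 N at 40 mm; thread drag adds up to 0.09 N m while it turns); at 0.19 N m it is over-tight
- tube_rack: black sample-tube rack, 105 x 205 x 40 mm, six purple-capped tubes standing in one corner, 97 mm high there; origin at the centre of its underside. A bystander
- slide_box: flat blue slide box, 84 x 100 x 30 mm, origin at the centre of its underside. A bystander
- adapter: black power adapter, 55 x 85 x 30 mm, origin at the centre of its underside. A bystander
- strip_tub_a_mid (a point): tall white test-strip tub, 51 mm diameter, 135 mm high, standing on the bench; the point is half-way up its axis. A bystander
- strip_tub_b_mid (a point): shorter white test-strip tub, 51 mm diameter, 115 mm high, standing beside the free end of the rotator's shaft on the side away from the robot; the point is half-way up its axis. A bystander
- specimen_pot_mid (a point): clear specimen pot with a white lid, 66 mm diameter, 66 mm high, standing in front of the rotator's housing; half-way up its axis. A bystander
- vial_mid (a point): small glass vial with a black cap, 22 mm diameter, 57 mm high, standing on the rotator's base plate near its free end; half-way up its axis. A bystander

How it is judged:
By the outcome, as a careful person would: the job done as asked, in the order asked, and still so for the second after the job is handed in, with the robot touching nothing.
It also fails if it takes over 61 s, if anything falls off the work surface, if the arm or the gripper's body presses on something with over 40 N, if the wrist force passes 120 N, or if a joint passes its speed limit or range.

## Working session

There is one attempt and no reset: what is moved stays moved. The work goes in short steps, each a Python script; the robot and the scene stay as the last script left them, time stands still between calls to the robot, and variables do not carry over. Pictures are saved under pics/ and viewed, about 8 in all and at most 12, crops included, and the job is handed in when it is done.

```bash
ls; mkdir -p pics
python3 - <<'E'
from workcell import r,status,vision
import cv2,pickle
D={}
for n in("side","top"):
    s=vision.snapshot(n);D[n]=s
    cv2.imwrite(f"pics/{n}0.png",s["img"][:,:,::-1]);print(n,s["mtx"],s["distortion"],s["R"],s["t"])
pickle.dump(D,open("s0.pkl","wb"))
o=status.observe();print(o,r.nose_length)
E
```

```text
pics
side [[408.93912828   0.         322.96046219]
 [  0.         408.93912828 201.34435736]
 [  0.           0.           1.        ]] [0.03707228 0.         0.         0.         0.        ] [[ 0.93806818 -0.34616707 -0.01401577]
 [-0.2607884  -0.67891407 -0.68634182]
 [ 0.22807343  0.64749057 -0.72714405]] [-0.48418301  0.22667578  1.13132749]
top [[415.07061235   0.         317.01506559]
 [  0.         415.07061235 204.17234656]
 [  0.           0.           1.        ]] [-0.09752159  0.          0.          0.          0.        ] [[-0.00225801 -0.99999386 -0.00267837]
 [-0.99039454  0.00260661 -0.13824568]
 [ 0.13825181  0.00234049 -0.99039435]] [-0.0036937   0.55320743  1.17340632]
{'clock': 0.1, 'qpos': array([ 1.24739465e+00,  3.00443837e-01,  1.52150205e+00, -1.99855642e-05,
        1.32067872e+00, -6.65716553e-02]), 'joint_vel': array([ 0.00099219, -0.0008766 , -0.00133301,  0.00186362, -0.00105986,
        0.00065952]), 'joint_torque': array([ 1.05238887e-03, -5.44378245e+01, -3.62370229e+01, -1.58095067e-04,
        3.05859881e-03,  1.09555424e-05]), 'tcp_pos': array([0.13964251, 0.53178818, 0.24476969]), 'ee_rot': array([ 1.28059893e-01,  9.91766302e-01, -5.08075637e-04, -9.04753328e-05]), 'contact_force': array([-0.75328954, -0.04893762,  0.6012117 ]), 'moment': array([-0.01411406, -0.04105339, -0.00066612]), 'width': 0.9975437439107384} 0.014
```

View pics/side0.png

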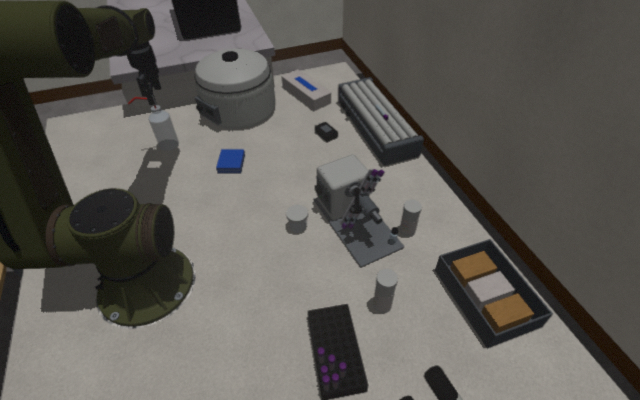

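View pics/top0.png

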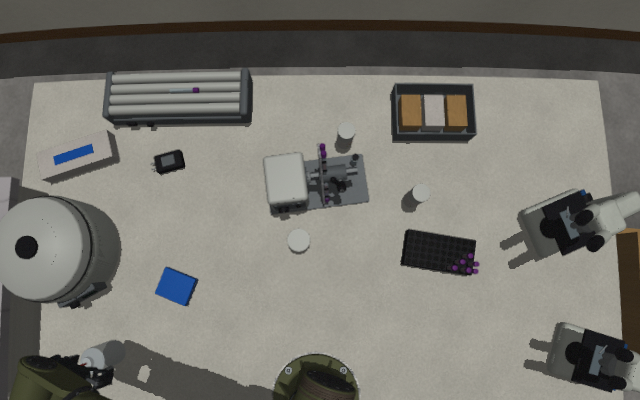

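Top view: the rotator housing is at about (287,180), the shaft runs right to about (360,180) and tub b is at (346,131). In the side view the rotator is at about (345,185). I'll enlarge both.

Run:
```python
import cv2,pickle
D=pickle.load(open("s0.pkl","rb"))
def crop(n,x0,y0,w,h,k):
    im=D[n]["img"][y0:y0+h,x0:x0+w,::-1]
    im=cv2.convertScaleAbs(im,alpha=1.5,beta=10)
    im=cv2.resize(im,None,fx=k,fy=k,interpolation=cv2.INTER_CUBIC)
    for i in range(0,w,10):cv2.putText(im,str(x0+i),(i*k,10),0,.35,(0,255,255),1);cv2.line(im,(i*k,12),(i*k,18),(0,255,255),1)
    for j in range(0,h,10):cv2.putText(im,str(y0+j),(0,j*k+4),0,.35,(0,255,255),1)
    cv2.imwrite(f"pics/{n}_c0.png",im)
crop("top",260,115,112,100,7 if 0 else 6)
crop("side",310,145,115,120,5)
```

```text
(no output)
```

View pics/top_c0.png

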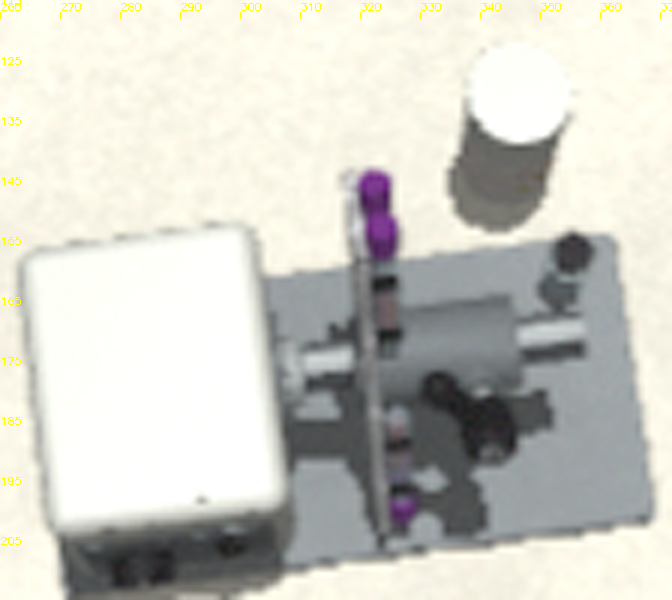

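View pics/side_c0.png

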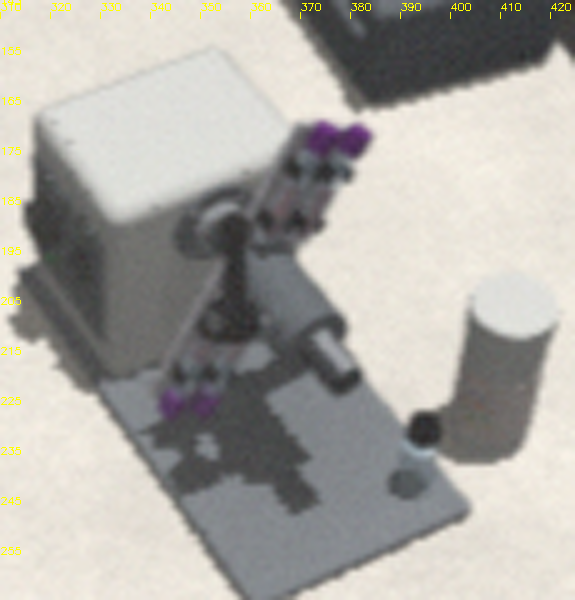

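Top crop:
- The housing top has rounded corners near (263,157) and (308,201).
- The far plate end with caps is near (320,146).
- The hub's outer face is near (346,172), the shaft end at (357.5,171), the head at (341.7,186) and the ball at (333,180).

Side crop:
- The ball is at (356,191), the head at (357,209) and the shaft end at (378.6,221).

Next I triangulate and fit a model.

```bash
cat > h.py <<'E'
import numpy as np,cv2,pickle
D=pickle.load(open("s0.pkl","rb"))
def proj(n,P):
    s=D[n];return cv2.projectPoints(np.atleast_2d(P).astype(float),cv2.Rodrigues(s["R"])[0],s["t"],s["mtx"],np.array(s["distortion"]))[0][:,0]
def ray(n,p):
    s=D[n];q=cv2.undistortPoints(np.array([[p]],float),s["mtx"],np.array(s["distortion"]))[0,0]
    C=-s["R"].T@s["t"];return C,s["R"].T@np.array([q[0],q[1],1])
def atz(n,p,z):
    C,d=ray(n,p);return C+d*(z-C[2])/d[2]
def tri(a,b):
    C1,d1=ray("top",a);C2,d2=ray("side",b)
    k=np.linalg.lstsq(np.c_[d1,-d2],C2-C1,rcond=None)[0]
    A,B=C1+k[0]*d1,C2+k[1]*d2;return (A+B)/2,np.linalg.norm(A-B)
E
python3 - <<'E'
from h import *
np.set_printoptions(precision=4,suppress=True)
T=lambda x,y:(260+x/6-.4,115+y/6-.4);S=lambda x,y:(310+x/5-.4,145+y/5-.4)
for n in D:print(n,ray(n,(320,200))[0])
print("housing top",[atz("top",T(*p),.156) for p in((20,253),(252,223),(290,520),(53,532))])
print("plate corners top",[atz("top",T(*p),.011) for p in((616,236),(653,518))])
print("plate corners side",[atz("side",S(*p),.011) for p in((471,512),(250,599))])
for k,a,b in(("shaftend",(585,335),(345,380)),("hubend",(518,341),(325,335)),("ball",(438,386),(232,228)),("head",(492,428),(232,322)),
  ("farcap1",(374,186),(323,136)),("farcap2",(381,236),(356,140))):print(k,*tri(T(*a),S(*b)))
print("tubb",atz("top",T(520,93),.115),atz("side",S(512,307),.115))
E
```

```text
side [ 0.2553 -0.7462  0.9714]
top [ 0.3857 -0.0079  1.2386]
housing top [array([0.6657, 0.1396, 0.156 ]), array([0.679 , 0.0358, 0.156 ]), array([0.5446, 0.0186, 0.156 ]), array([0.5395, 0.1229, 0.156 ])]
plate corners top [array([ 0.7111, -0.1431,  0.011 ]), array([ 0.5664, -0.1589,  0.011 ])]
plate corners side [array([ 0.7128, -0.1465,  0.011 ]), array([ 0.5683, -0.1568,  0.011 ])]
shaftend [ 0.635  -0.1156  0.1269] 0.0022323199892493512
hubend [ 0.6339 -0.0853  0.1315] 0.007734602033854302
ball [ 0.5969 -0.0455  0.1922] 0.0003027335944075418
head [ 0.5874 -0.0712  0.1471] 0.0007477443032133682
farcap1 [ 0.6713 -0.0163  0.2124] 0.01668566100251224
farcap2 [ 0.668  -0.024   0.2109] 0.01968443783821344
tubb [ 0.7527 -0.088   0.115 ] [ 0.7531 -0.0911  0.115 ]
```

```bash
cat >> h.py <<'E'
T=lambda x,y:("top",260+x/6-.4,115+y/6-.4)
S=lambda x,y:("side",310+x/5-.4,145+y/5-.4)
def Rz(a):c,s=np.cos(a),np.sin(a);return np.array([[c,-s,0],[s,c,0],[0,0,1]])
def Rphi(f): # paddle in rotator: z=(-sin f,0,cos f)
    c,s=np.cos(f),np.sin(f);return np.array([[c,0,-s],[0,1,0],[s,0,c]])
def W(E,yaw,p): # point in shaft frame (origin shoulder, unrotated) to world; E=shaft end
    return np.array([E[0],E[1],.125])+Rz(yaw)@(np.array(p)+[0,.130,0])
E
cat > fit.py <<'E'
from h import *
from scipy.optimize import least_squares
np.set_printoptions(precision=4,suppress=True)
def pts(v):
    ex,ey,yaw,gap,phi,psi,hy,ex2,cx,cz=v;E=(ex,ey)
    f=lambda p:W(E,yaw,p); R=Rphi(phi); pd=lambda p:f(R@np.array(p)+[0,-gap,0])
    L=[]
    for (a,b),px in zip(((1,1),(1,-1),(-1,-1),(-1,1)),((18,252),(252,222),(292,521),(53,534))):
        L.append((f([a*.0675,hy+b*.055,.031]),T(*px),.5))
    for a,t,s in((1,(617,235),(471,512)),(-1,(653,519),(250,599))):
        q=f([a*.075,ex2,-.114]);L+=[(q,T(*t),1),(q,S(*s),1)]
    q=f([0,-.13,0]);L+=[(q,T(585,336),1),(q,S(345,380),.7)]
    q=f([0,-.0758-gap,0]);L+=[(q,T(517,341),1)]
    q=pd([0,-.055,.049]);L+=[(q,T(492,428),1),(q,S(232,322),1)]
    q=pd([.052*np.cos(psi),-.055-.052*np.sin(psi),.0585]);L+=[(q,T(438,386),1),(q,S(232,228),1)]
    for a,b,t,s in((1,-1,(374,186),(356,140)),(1,1,(381,236),(323,136)),(-1,1,None,(172,405)),(-1,-1,None,(204,405)),(-1,1,(403,506),None)):
        q=pd([a*cx,-.014,b*cz])
        if t:L.append((q,T(*t),.6))
        if s:L.append((q,S(*s),.6))
    return L
def res(v):
    return np.concatenate([w*(proj(p[0],q)[0]-p[1:]) for q,p,w in pts(v)]+[[(v[3]-.018)*100]])
if __name__=="__main__":
    s=least_squares(res,[.635,-.1156,.12,.018,.9,-.4,.06,-.17,.09,.012],loss="soft_l1",x_scale=[.01,.01,.1,.01,.1,.1,.01,.01,.01,.01])
    print(s.x,s.cost);[print(p,(proj(p[0],q)[0]-p[1:]).round(2)) for q,p,w in pts(s.x)]
    J=s.jac;print("sd",np.sqrt(np.diag(np.linalg.inv(J.T@J)))*.5)
    np.save("fit.npy",s.x)
E
python3 fit.py
```

```text
[ 0.6355 -0.1155  0.1228  0.0252  1.0861 -0.4807  0.0667 -0.1663  0.0979
  0.0134] 5.4220827674102186
('top', 262.6, 156.6) [-0.7  -1.98]
('top', 301.6, 151.6) [ 0.91 -2.04]
('top', 308.2666666666667, 201.4333333333333) [ 0.35 -2.62]
('top', 268.43333333333334, 203.6) [-1.18  0.38]
('top', 362.43333333333334, 153.76666666666665) [-0.42 -0.87]
('side', 403.8, 247.0) [-0.18 -1.22]
('top', 368.43333333333334, 201.1) [0.63 0.14]
('side', 359.6, 264.40000000000003) [-0.35  1.42]
('top', 357.1, 170.6) [ 0.02 -0.59]
('side', 378.6, 220.6) [-0.3   0.49]
('top', 345.7666666666667, 171.43333333333334) [ 0.9  -0.14]
('top', 341.6, 185.9333333333333) [0.13 0.22]
('side', 356.0, 209.0) [-0.47 -0.  ]
('top', 332.6, 178.9333333333333) [0.16 0.2 ]
('side', 356.0, 190.2) [-0.06 -0.1 ]
('top', 321.93333333333334, 145.6) [-0.01  0.15]
('side', 380.8, 172.6) [-0.2  -0.17]
('top', 323.1, 153.93333333333334) [ 0.05 -0.56]
('side', 374.20000000000005, 171.79999999999998) [-0.6   0.04]
('side', 344.0, 225.6) [-1.19 -0.49]
('side', 350.40000000000003, 225.6) [-0.75 -0.65]
('top', 326.7666666666667, 198.9333333333333) [-0.35  0.12]
sd [0.0005 0.0012 0.0058 0.0013 0.012  0.0271 0.0019 0.0016 0.0013 0.0013]
```

Run:
```python
from h import *
# profile across bare shaft outside hub, top view: columns 349..356, rows 164..180
np.set_printoptions(linewidth=200)
g=D["top"]["img"].astype(int).sum(2)//3
print(g[164:182,344:362])
g=D["side"]["img"].astype(int).sum(2)//3
print(g[206:228,366:388])
```

```text
[[ 73  89 100 101 102  87  57  50  51  51  52  51  84 102 103 104 103 102]
 [ 67  87 101 100 101 103  86  58  48  49  59  66  89 102 103 104 103 103]
 [ 74  83  96  99  99  94  95  78  51  48  75  92  95 100 103 102 103 101]
 [ 78  81  86  89  82  68  69  70  61  62  62  62  76  95 102 104 102 104]
 [ 81  76  69  66  70  79  83  83  87  99 103 103 108 106 102 103 103 103]
 [ 83  80  94 104 111 121 128 127 127 127 127 127 126 114 103 104 103 102]
 [ 86  85 111 128 127 127 128 127 127 126 123 121 119 111 103 103 102 103]
 [ 86  84 108 123 120 121 119 119 115 113 104  97  89  94 104 103 104 104]
 [ 86  86  93 100  92  87  85  77  64  53  49  46  46  73  98 105 103 104]
 [ 84  84  71  51  47  46  44  43  42  43  43  41  39  70  96 105 104 102]
 [ 78  78  68  51  39  42  45  47  46  51  59  64  63  79  98 102 103 104]
 [ 74  71  63  61  62  66  73  77  76  82  95 100 103 103 103 102 103 102]
 [ 68  66  67  86  99 100 100 100 100  99 100 101 103 103 103 102 102 102]
 [ 60  62  64  86 100 100 100 100 101 100 102 103 103 104 103 102 102 104]
 [ 51  54  58  83  99 100 100 100 102 101 101 102 
[... 1553 characters left out ...]
4  58  36  38  40  40  42  35  32  35  79 120 140 146 144 143]
 [ 47  55  68  77  80  82  83  71  52  40  30  31  29  30  33  46  74 105 130 142 141 141]
 [ 69  78  80  79  80  83  84  81  71  53  37  30  29  37  49  66  81  89 113 134 138 139]
 [ 81  82  80  79  80  80  82  84  82  69  51  42  42  53  71  82  82  86  95 118 133 139]
 [ 81  82  82  83  81  78  81  84  84  81  74  66  72  78  82  84  80  85  84  98 121 133]
 [ 81  81  81  81  81  82  85  84  83  82  81  80  82  83  84  83  81  83  84  88 101 121]
 [ 82  80  79  80  80  83  81  81  82  82  83  83  82  83  83  82  86  82  86  85  89  96]
 [ 76  80  81  80  80  81  80  82  81  82  82  84  84  83  83  84  85  82  84  82  86  89]]
```

Measurements are consistent: the shaft end comes out at z≈0.127 against 0.125, with gap ≈ 25 mm, lean ≈ 1.09 and lever ≈ -0.48. First I push the hub home with closed fingers just above the shaft.

```bash
cat >> h.py <<'E'
from scipy.spatial.transform import Rotation as Ro
V=np.load("fit.npy") if __import__("os").path.exists("fit.npy") else None
def toolrot(Rw,a):
    """tool z = -z of frame Rw; tool x at angle a (about frame z) from frame x"""
    x=Rw@np.array([np.cos(a),np.sin(a),0]);z=-Rw[:,2]
    return Ro.from_matrix(np.c_[x,np.cross(z,x),z]).as_quat()
def force(status,r,n=4,dt=.02):
    F=[]
    for _ in range(n):
        o=status.observe();F.append(np.r_[o["contact_force"],o["moment"]]);r.dwell(dt)
    return np.mean(F,0)
E
cat > push.py <<'E'
from h import *
from workcell import r,status
np.set_printoptions(precision=3,suppress=True)
E=V[:2];yaw=V[2];nose=r.nose_length
q=min((toolrot(Rz(yaw),s*np.pi/2) for s in(1,-1)),key=lambda q:abs(r.ik(W(E,yaw,[0,-.125,.2]),q)[5]))
print(r.ik(W(E,yaw,[0,-.125,.2]),q))
r.clamp(20)
P=lambda y,z:W(E,yaw,[0,y,z+nose])
r.move_to(P(-.125,.15),q)
r.movel(P(-.125,.03)) 
b=force(status,r,6);print("tare",b)
r.movel(P(-.123,.0135),vel=.06);print("down",force(status,r)-b)
ax=Rz(yaw)@[0,1,0]
y=-.123;y0=None
while y<-.078:
    y+=.003 if y<-.096 else .001
    r.movel(P(y,.0135),vel=.03)
    f=force(status,r,3)-b;o=status.observe()
    yt=(Rz(yaw).T@(o["tcp_pos"]-W(E,yaw,[0,0,0])))[1]
    print(round(y,4),round(yt,4),f[:3]@Rz(yaw),round(o["clock"],2))
    if f[:3]@ax<-14:break
E
python3 push.py
```

```text
Traceback (most recent call last):
  File "push.py", line 5, in <module>
    q=min((toolrot(Rz(yaw),s*np.pi/2) for s in(1,-1)),key=lambda q:abs(r.ik(W(E,yaw,[0,-.125,.2]),q)[5]))
  File "push.py", line 5, in <lambda>
    q=min((toolrot(Rz(yaw),s*np.pi/2) for s in(1,-1)),key=lambda q:abs(r.ik(W(E,yaw,[0,-.125,.2]),q)[5]))
                                                                       ~~~~~~~~~~~~~~~~~~~~~~~~~~~~~^^^
TypeError: 'NoneType' object is not subscriptable
```

```bash
python3 - <<'E'
s=open("push.py").read()
i=s.index("q=min");j=s.index("r.clamp(20)")
s=s[:i]+'''C=[(toolrot(Rz(yaw),s*np.pi/2),s) for s in(1,-1)]
C=[(q,s,r.ik(W(E,yaw,[0,-.125,.164]),q)) for q,s in C]
print(C)
q=min((c for c in C if c[2] is not None),key=lambda c:abs(c[2][5]))[0]
'''+s[j:]
open("push.py","w").write(s)
E
python3 push.py
```

```text
[(array([ 0.662,  0.749, -0.   , -0.   ]), 1, array([-0.229,  0.492,  1.156, -0.   ,  1.494, -0.352])), (array([ 0.749, -0.662,  0.   ,  0.   ]), -1, None)]
tare [-0.024  0.191  0.139 -0.019 -0.013  0.029]
down [ 0.272  0.234 -0.102  0.029 -0.014 -0.047]
-0.12 -0.1199 [-0.295  0.095  0.098] 5.57
-0.117 -0.1169 [-0.128 -0.169 -0.414] 5.87
-0.114 -0.1139 [ 0.304 -0.415 -0.054] 6.17
-0.111 -0.1109 [ 0.065  0.005 -0.034] 6.47
-0.108 -0.108 [-0.502 -2.37   0.026] 6.77
-0.105 -0.105 [-0.959 -3.111  0.266] 7.07
-0.102 -0.1019 [-0.831 -2.627 -0.049] 7.37
-0.099 -0.0989 [-1.585 -2.679  0.073] 7.67
-0.096 -0.0959 [-1.423 -1.952  0.337] 7.97
-0.095 -0.0951 [-1.296 -4.07  -0.567] 8.27
-0.094 -0.0941 [-1.354 -4.227  0.503] 8.57
-0.093 -0.093 [-1.826 -4.066  0.106] 8.87
-0.092 -0.092 [-1.586 -4.039 -0.056] 9.17
-0.091 -0.091 [-2.81  -4.132  0.291] 9.47
-0.09 -0.09 [-2.381 -3.87   0.492] 9.77
-0.089 -0.089 [-2.619 -4.293  0.736] 10.07
-0.088 -0.088 [-3.016 -4.698  0.163] 10.37
-0.087 -0.087 [-3.064 -4.297  0.473] 10.67
-0.086 -0.086 [-2.992 -4.112 -0.063] 10.97
-0.085 -0.0858 [-2.584 -9.957 -0.262] 11.27
-0.084 -0.0857 [ -2.298 -15.58   -1.328] 11.57
```

Hub is home: hard stop felt at tip y = -0.0858, i.e. the hub face at about 75 mm. Back off, swing the arm aside and image the bare shaft.

```bash
cat > look.py <<'E'
import sys
from h import *
from workcell import r,status,vision
E=V[:2];yaw=V[2]
def grab(name,n=6):
    out={}
    for c in("top","side"):
        s=[vision.snapshot(c) for _ in range(n)];d=dict(s[0]);d["f"]=np.mean([k["img"].astype(float) for k in s],0);out[c]=d
    pickle.dump(out,open(name+".pkl","wb"))
    im=[]
    for c,x0,y0,w,h,k in(("top",296,140,66,66,6),("side",332,162,66,66,6)):
        a=cv2.resize(out[c]["f"][y0:y0+h,x0:x0+w,::-1].astype(np.uint8),None,fx=k,fy=k,interpolation=cv2.INTER_CUBIC)
        im.append(cv2.convertScaleAbs(a,alpha=1.6))
    cv2.imwrite(f"pics/{name}.png",np.hstack(im))
E
python3 - <<'E'
from look import *
o=status.observe();p=o["tcp_pos"]
r.movel(p+Rz(yaw)@[0,-.012,0],vel=.1)
r.movel(W(E,yaw,[0,-.097,.16]),vel=.25)
q=r.ik(W(E,yaw,[0,-.097,.16]),status.observe()["ee_rot"])
q=np.array(q);q[0]+=.75;r.move_joints(q)
grab("s1");print(status.observe()["clock"])
E
```

```text
14.8417
```

View pics/s1.png

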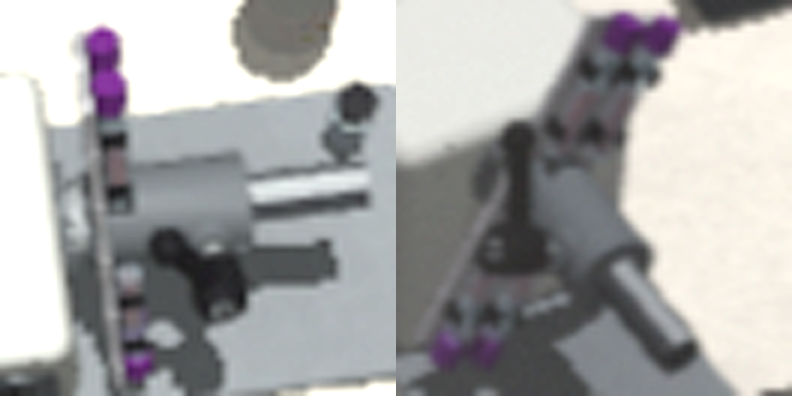

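Picture: in the top half the hub is close to the housing, with the bright flat strip along the bare shaft at crop (250–368,190). In the side half the strip runs from (615,270) to (685,345). Next I fit the strip edges sub-pixel in both views.

```bash
cat > flat.py <<'E'
from h import *
from scipy.ndimage import map_coordinates
from scipy.special import erf
from scipy.optimize import least_squares
import sys
np.set_printoptions(precision=2,suppress=True,linewidth=180)
O=pickle.load(open(sys.argv[1],"rb"));E=V[:2];yaw=V[2]
u=np.arange(-17,17.1,.5)
for c in("top","side"):
    mid=W(E,yaw,[0,-.105,0]);C,_=ray(c,(300,200))
    Rr=Rz(yaw);v=Rr.T@(C-mid);v[1]=0;v/=np.linalg.norm(v);beta=np.arctan2(v[0],v[2]) # + = away from robot (x)
    lat=np.array([v[2],0,-v[0]]) # lateral dir, angle beta+90deg toward +x
    ims=O[c]["f"].mean(2);prof=[]
    for y in np.linspace(-.118,-.085,34):
        p=proj(c,np.array([W(E,yaw,lat*a/1000+[0,y,0]) for a in u]))
        prof.append(map_coordinates(ims,[p[:,1],p[:,0]],order=1))
    m=np.array(prof).mean(0);print(c,"beta",beta);print(np.c_[u,m][::2].T)
    best=None
    def model(k):
        off,th,sg,b1,a,s1,s2,b,b2=k
        e=[-11,11*np.sin(th-.4716-beta),11*np.sin(th+.4716-beta),11]
        L=[b1,a,None,b,b2];y=np.full_like(u,0.)
        S=lambda x:.5*(1+erf((u-off-x)/(sg*1.414)))
        g=[S(x) for x in e]
        t=(u-off-e[1])/(e[2]-e[1]);mid=s1+(s2-s1)*np.clip(t,-.3,1.3)
        return b1*(1-g[0])+a*(g[0]-g[1])+mid*(g[1]-g[2])+b*(g[2]-g[3])+b2*g[3]
    for th0 in np.arange(-.25,.26,.1):
      for o in(-1.5,0,1.5):
        s=least_squares(lambda k:np.r_[model(k)-m,(k[0])/1.5,(k[2]-1.3)*3],[o,th0,1.3,m[0],80,127,120,45,m[-1]])
        if best is None or s.cost<best.cost:best=s
    J=best.jac;sd=np.sqrt(np.diag(np.linalg.pinv(J.T@J))*2*best.cost/len(u)*3)
    print("off,th,sig...",best.x,"cost",best.cost,"sd th",sd[1])
    # per-theta profile likelihood
    for th in np.arange(-.3,.31,.1):
        s=min((least_squares(lambda k:(lambda kk:np.r_[model(kk)-m,kk[0]/1.5,(kk[2]-1.3)*3])(np.r_[k[0],th,k[1:]]),[o,1.3,m[0],80,127,120,45,m[-1]]) for o in(-1,1)),key=lambda s:s.cost)
        print("  ",round(th,2),round(s.cost,1),s.x[:2])
E
python3 flat.py s1.pkl
```

```text
top beta -0.2077518078647587
[[-17.   -16.   -15.   -14.   -13.   -12.   -11.   -10.    -9.    -8.    -7.    -6.    -5.    -4.    -3.    -2.    -1.     0.     1.     2.     3.     4.     5.     6.     7.
    8.     9.    10.    11.    12.    13.    14.    15.    16.    17.  ]
 [112.27 112.29 111.97 108.85 100.93  89.87  77.23  65.27  55.71  51.08  50.02  52.16  60.95  74.96  93.9  112.18 126.81 135.26 139.9  142.78 143.4  141.53 135.32 121.86 105.74
   91.18  82.66  80.23  84.64  92.59  99.34 102.5  103.53 103.91 102.91]]
off,th,sig... [ -0.13  -0.01   1.91 112.39  47.14 133.62 154.28  65.44 103.61] cost 22.08779813320272 sd th 0.011978629856202244
   -0.3 274.1 [0.95 2.76]
   -0.2 165.4 [0.55 2.37]
   -0.1 67.5 [0.2  2.06]
   0.0 23.4 [-0.18  1.9 ]
   0.1 148.4 [-0.61  1.98]
   0.2 442.2 [-0.84  2.65]
   0.3 523.8 [-0.3   3.96]
side beta -0.4928473250539821
[[-17.   -16.   -15.   -14.   -13.   -12.   -11.   -10.    -9.    -8.    -7.    -6.    -5.    -4.    -3.    -2.    -1.     0.     1.     2.     3.     4.     5.     6.     7.
    8.     9.    10.    11.    12.    13.    14.    15.    16.    17.  ]
 [ 82.39  82.31  82.26  81.83  80.47  77.41  72.3   65.25  57.06  49.29  43.64  40.79  40.44  41.52  43.3   45.77  49.41  54.99  63.06  72.99  83.16  92.09  98.65 102.39 103.61
  102.54 100.09  98.19  99.04 104.53 114.34 125.49 135.4  142.55 146.81]]
off,th,sig... [  1.44  -0.09   2.26  82.84  40.11  81.68 122.22  47.16 147.77] cost 30.790402901221007 sd th 0.05211930690415855
   -0.3 68.5 [1.71 2.24]
   -0.2 41.0 [1.55 2.27]
   -0.1 30.9 [1.45 2.26]
   0.0 39.5 [1.33 2.34]
   0.1 70.1 [1.18 2.63]
   0.2 109.7 [1.01 2.93]
   0.3 158.8 [0.76 3.21]
```

Both views put the flat within a few hundredths of upright: top -0.01, side -0.09±0.05, where negative leans to the robot. I'll take a lean of 0.03. Now I turn the paddle with the tool moving in an arc about the shaft, pressing the plate's edge at x_p≈88 mm.

```bash
cat > turn.py <<'E'
from h import *
from workcell import r,status
np.set_printoptions(precision=3,suppress=True)
E=V[:2];yaw=V[2];nose=r.nose_length
def pose(phi,x,y,z): # fingertip point in paddle frame (mm), tool along -z_p
    R=Rphi(phi);return W(E,yaw,R@(np.array([x,y,z+nose*1000])/1000)),toolrot(Rz(yaw)@R,np.pi/2)
def arc(f0,f1,x=88,y=-10,step=.1):
    b=None
    for k in((x,y,150),(x,y,45)):print(r.ik(*pose(f0,*k)))
    assert all(r.ik(*pose(f,x,y,25)) is not None for f in np.linspace(f0,f1,8))
    r.move_to(*pose(f0,x,y,110));p,q=pose(f0,x,y,40);r.movel(p,q,vel=.2)
    b=force(status,r,6);p,q=pose(f0,x,y,26.5);r.movel(p,q,vel=.06);print("touch?",(force(status,r)-b)[:3],status.observe()["clock"])
    n=int(np.ceil(abs(f1-f0)/step))
    for f in np.linspace(f0,f1,n+1):
        p,q=pose(f,x,y,25);r.movel(p,q,vel=.08);F=force(status,r,2)-b
        print(round(f,3),"F paddle frame",F[:3]@(Rz(yaw)@Rphi(f)),status.observe()["clock"])
    r.dwell(.1);o=status.observe();print("pos err",o["tcp_pos"]-p)
    p,q=pose(f1,x,y,45);r.movel(p,q,vel=.15)
E
python3 - <<'E'
from turn import *
for f in(1.1,.6,.03):
    for z in(110,40,25):print(f,z,r.ik(*pose(f,88,-10,z)))
E
```

```text
1.1 110 [-0.193 -0.011  2.166  1.883  0.295 -2.043]
1.1 40 [-0.145  0.185  2.043  2.182  0.292 -2.327]
1.1 25 [-0.137  0.224  2.013  2.228  0.293 -2.369]
0.6 110 [-0.099  0.183  1.687  0.195  0.693 -0.335]
0.6 40 [-0.082  0.327  1.646  0.209  0.588 -0.345]
0.6 25 [-0.079  0.359  1.634  0.212  0.568 -0.347]
0.03 110 [-0.034  0.643  1.013  0.005  1.457 -0.157]
0.03 40 [-0.033  0.691  1.095  0.005  1.325 -0.157]
0.03 25 [-0.033  0.704  1.109  0.005  1.299 -0.157]
```

Tilting the full amount passes near the wrist singularity, so I'll limit the tool tilt to 0.55·lean and press with the fingertip's far corner.

```bash
python3 - <<'E'
s=open("turn.py").read()
i=s.index("def pose");j=s.index("def arc")
s=s[:i]+'''def pose(phi,x,y,z,h=14.5,k=.55): # fingertip far corner at paddle (x,y,z) mm; tool tilted k*phi
    R=Rphi(phi);t=k*phi;Rt=Rphi(t)
    c=R@np.array([x,y,z])+Rt@np.array([-h,0,nose*1000])
    return W(E,yaw,c/1000),toolrot(Rz(yaw)@Rt,np.pi/2)
'''+s[j:].replace("x=88","x=94")
open("turn.py","w").write(s)
E
python3 - <<'E'
from turn import *
for f in(1.1,.6,.06):
    for z in(110,40,25):print(f,z,r.ik(*pose(f,94,-10,z)))
print(status.observe()["clock"])
arc(1.1,.08)
E
```

```text
1.1 110 [-0.14   0.022  1.903  0.249  0.643 -0.419]
1.1 40 [-0.106  0.197  1.787  0.239  0.578 -0.39 ]
1.1 25 [-0.1    0.234  1.759  0.236  0.568 -0.384]
0.6 110 [-0.078  0.271  1.511  0.075  1.036 -0.229]
0.6 40 [-0.065  0.405  1.47   0.075  0.943 -0.221]
0.6 25 [-0.062  0.435  1.458  0.075  0.926 -0.22 ]
0.06 110 [-0.037  0.609  1.06   0.005  1.44  -0.16 ]
0.06 40 [-0.036  0.664  1.134  0.005  1.311 -0.16 ]
0.06 25 [-0.036  0.678  1.146  0.005  1.285 -0.16 ]
14.8417
[-0.165 -0.082  1.959  0.255  0.695 -0.436]
[-0.108  0.185  1.796  0.239  0.582 -0.392]
touch? [ 0.428  0.328 -0.348] 17.2917
1.1 F paddle frame [ 0.422 -0.124 -0.518] 17.575
1.007 F paddle frame [-0.62  -0.902  1.458] 17.875
0.915 F paddle frame [ 2.163 -0.783  3.273] 18.1667
0.822 F paddle frame [1.54  0.226 2.807] 18.4583
0.729 F paddle frame [ 2.137 -0.373  3.513] 18.75
0.636 F paddle frame [ 1.93  -0.024  3.64 ] 19.0417
0.544 F paddle frame [ 2.004 -0.171  3.684] 19.3333
0.451 F paddle frame [ 2.084 -0.233  3.774] 19.625
0.358 F paddle frame [ 2.258 -0.394  3.593] 19.9167
0.265 F paddle frame [ 2.222 -0.09   2.327] 20.2083
0.173 F paddle frame [0.735 0.569 1.295] 20.5
0.08 F paddle frame [ 0.11  -0.154 -0.229] 20.7917
pos err [-0. -0. -0.]
```

Run:
```python
from look import *
r.movel(W(E,yaw,[.085,-.01,.20]),vel=.3)
q=np.array(status.observe()["qpos"]);q[0]+=.65;r.move_joints(q)
grab("s2");print(status.observe()["clock"])
```

```text
24.025
```

View pics/s2.png

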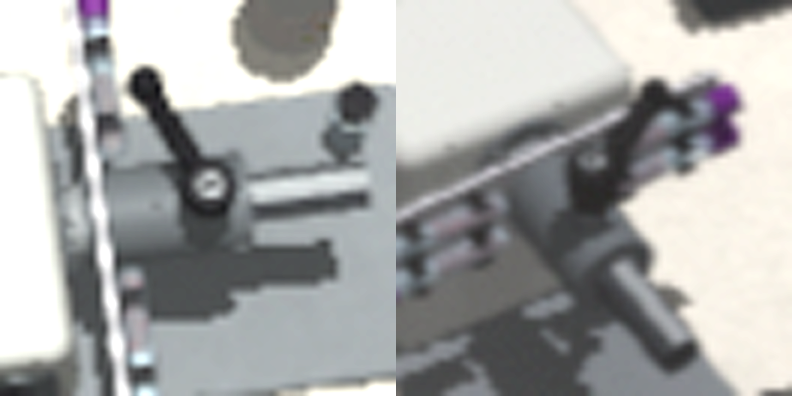

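Paddle is now near upright. In the top half the head is at crop (208,187) and the ball at (146,80). In the side half the head top is at (594,160) and the ball at (655,93). Now I estimate the lean.

```bash
cat > lean.py <<'E'
from h import *
from scipy.optimize import least_squares
from scipy.ndimage import map_coordinates
import sys
np.set_printoptions(precision=3,suppress=True)
E=V[:2];yaw=V[2]
def pd(phi,p,gap=0):return W(E,yaw,Rphi(phi)@np.array(p)+[0,-gap,0])
t=lambda x,y:("top",296+(x+.5)/6-.5,140+(y+.5)/6-.5);s=lambda x,y:("side",332+(x-396+.5)/6-.5,162+(y+.5)/6-.5)
def L(v):
    phi,psi,dz=v
    h=pd(phi,[0,-.055,.0615+dz]);b=pd(phi,[.052*np.cos(psi),-.055-.052*np.sin(psi),.0585+dz])
    return[(h,t(208,184)),(h,s(594,160)),(b,t(146,80)),(b,s(655,93))]
f=lambda v:np.concatenate([proj(p[0],q)[0]-p[1:] for q,p in L(v)])
o=least_squares(f,[.08,-.8,0],x_scale=[.1,.1,.005]);print("phi psi dz",o.x,"res",f(o.x))
O=pickle.load(open(sys.argv[1],"rb"));x=np.r_[np.linspace(-.098,-.02,60),np.linspace(.02,.07,40)]
for c in("side",):
    g=O[c]["f"].mean(2);best=[]
    for phi in np.arange(-.1,.25,.01):
        for z in np.arange(.021,.0291,.001):
            p=proj(c,np.array([pd(phi,[a,-.0025,z]) for a in x]))
            sm=lambda d:map_coordinates(g,[p[:,1]+d,p[:,0]],order=1)
            best.append((np.mean(sm(0)-.5*sm(2.2)-.5*sm(-2.2)),phi,z))
    best.sort(reverse=True);print(c,np.array(best[:8]))
E
python3 lean.py s2.pkl; python3 flat.py s2.pkl | grep off
```

```text
phi psi dz [ 0.058 -0.441  0.001] res [ 0.645 -0.666 -0.459 -0.261  0.181  0.2   -0.239  0.389]
side [[31.777  0.1    0.021]
 [31.583  0.11   0.021]
 [30.968  0.09   0.021]
 [30.266  0.12   0.021]
 [29.182  0.08   0.021]
 [27.951  0.13   0.021]
 [26.653  0.07   0.021]
 [26.509  0.11   0.022]]
off,th,sig... [ -0.13  -0.01   1.91 110.17  46.13 130.87 151.21  64.18 101.73] cost 21.344573406216515 sd th 0.012066276249760404
off,th,sig... [  1.26  -0.03   2.72  75.31  38.59  91.01 131.35   6.02 115.49] cost 64.35023483506504 sd th 0.21966167664501307
```

Lean is about 0.08, as commanded. The target is about 0.02, matching the flat estimate of 0.01–0.04 toward the robot. I'll finish the turn, then take a quick check.

```bash
python3 - <<'E'
from turn import *
from look import grab
r.move_to(*pose(.08,94,-10,55))
b=force(status,r,4)
p,q=pose(.08,94,-10,27);r.movel(p,q,vel=.12)
for f in(.08,.05,.02):
    p,q=pose(f,94,-10,25);r.movel(p,q,vel=.06);print(f,(force(status,r,3)-b)[:3])
p,q=pose(.02,94,-10,60);r.movel(p,q,vel=.25)
q=np.array(status.observe()["qpos"]);q[0]+=.6;r.move_joints(q)
grab("s3",2);print(status.observe()["clock"])
E
python3 lean.py s3.pkl | tail -8
```

```text
0.08 [-0.606 -0.079  0.362]
0.05 [ 0.571 -1.007  3.745]
0.02 [ 1.412 -0.514  3.867]
29.0917
side [[34.292  0.05   0.021]
 [33.929  0.06   0.021]
 [33.433  0.04   0.021]
 [32.361  0.07   0.021]
 [31.565  0.03   0.021]
 [29.965  0.06   0.022]
 [29.837  0.07   0.022]
 [29.712  0.08   0.021]]
```

View pics/s3.png

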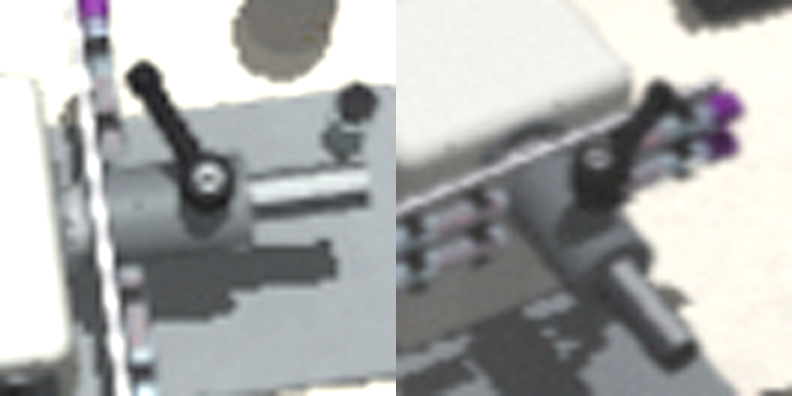

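Run:
```python
from h import *
np.set_printoptions(precision=2,suppress=True,linewidth=150)
E=V[:2];yaw=V[2]
pd=lambda phi,p:W(E,yaw,Rphi(phi)@np.array(p))
for n in("s2","s3"):
    O=pickle.load(open(n+".pkl","rb"))
    for c,(x,y) in(("top",(330,169)),("side",(365,188))):
        g=O[c]["f"].mean(2)[y-6:y+7,x-6:x+7]
        if n=="s3":print(c,y-6,x-6);print(g.astype(int))
        w=np.clip(g[3:10,3:10]-60,0,None);yy,xx=np.mgrid[y-3:y+4,x-3:x+4];print(n,c,"bright mark",(w*xx).sum()/w.sum(),(w*yy).sum()/w.sum())
for phi in(-.02,.02,.06,.1):
    print(phi,*[(proj(c,pd(phi,[0,-.055,z]))[0]) for c in("top","side") for z in(.0615,)])
    a=np.arange(0,6.3,.2)
    # whole hub outline rows (top view) at y=-.04
```

```text
s2 top bright mark 330.6410609940253 170.34600485851223
s2 side bright mark 364.4515446466357 188.01438848920864
top 163 324
[[ 34  30  34  31  45  91 113 114 113 113 113 114 113]
 [ 64  24  33  35  28  77 102 105 110 111 108 109 111]
 [ 87  32  27  34  32  47  60  70  90  94  91  93 104]
 [ 83  46  24  30  31  36  44  45  37  46  65  76  94]
 [ 49  36  27  31  47  78 101  94  65  37  57  80  90]
 [ 44  41  31  37  73 117 136 128  99  58  46  73  90]
 [ 55  41  31  38  86 103  73  95 110  76  41  71  88]
 [ 81  53  27  37  64  91 101 107  94  57  38  77  99]
 [ 97  74  27  34  46  83 119 110  65  42  38  80 104]
 [104  80  30  21  34  42  43  42  40  29  43  83 102]
 [107  85  39  25  21  26  30  27  21  21  63  92  98]
 [101  81  46  37  28  23  23  23  26  35  72  94  93]
 [ 96  77  46  46  40  33  30  33  42  47  71  88  88]]
s3 top bright mark 330.3466214869444 168.97827386884592
side 182 359
[[ 66  71  73  73  78  88 101 112 116 102  77  50  37]
 [ 57  70  87  94  99 108 117 105  78  58  40  33  33]
 [ 73  96 118 123 106  84  74  67  46  29  29  32  29]
 [105 121 109  81  66  63  59  59  49  35  32  31  31]
 [ 90  75  68  52  45  54  58  55  47  33  31  29  34]
 [ 69  64  53  41  53  79  86  74  56  35  30  32  37]
 [ 77  73  55  39  60  73  73  74  64  40  32  31  45]
 [ 79  68  49  32  44  65  84  78  53  33  27  32  49]
 [ 78  65  44  30  33  36  43  39  33  29  32  37  70]
 [ 78  64  44  28  31  29  31  30  29  28  26  37  65]
 [ 77  65  42  27  28  28  27  28  28  28  34  45  60]
 [ 76  67  47  28  25  25  26  26  27  28  43  59  74]
 [ 77  75  56  31  28  27  25  24  28  28  37  58  99]]
s3 side bright mark 364.6587591240876 187.43065693430657
-0.02 [330.64 167.86] [365.63 187.67]
0.02 [330.76 168.78] [364.85 187.97]
0.06 [330.88 169.71] [364.08 188.3 ]
0.1 [331.01 170.64] [363.3  188.65]
```

Head mark gives a lean of about 0.03 in both views (predicted rows and columns match), and the flat is about 0.01–0.04, so it is aligned. Now the lever: first check IK for the whole sweep, then push.

```bash
cat > lever.py <<'E'
from h import *
from workcell import r,status
np.set_printoptions(precision=3,suppress=True)
E=V[:2];yaw=V[2];nose=r.nose_length;PHI=.03;PSI0=-.45
R=Rphi(PHI);RW=Rz(yaw)@R;AX=W(E,yaw,R@np.array([0,-.055,0]))
e_=lambda p:np.array([np.cos(p),-np.sin(p),0]);t_=lambda p:np.array([-np.sin(p),-np.cos(p),0])
def pose(psi,sign,dz=0,s=.040,lag=0,d=.12):
    e,t=e_(psi),t_(psi);l=np.cos(d)*e+np.sin(d)*t;m=np.cos(d)*t-np.sin(d)*e
    c=e*s-t*(.006+lag)-.011*l-.0145*m+[0,0,.0585-.0019*(psi-PSI0)-.009+nose+dz]
    return AX+RW@c,toolrot(RW,np.arctan2(l[1],l[0])+(0 if sign>0 else np.pi))
def torque(psi,f,s=.040):
    F=RW.T@f[:3];M=RW.T@f[3:]
    T1=-s*(F@t_(psi))              # from force at the corner
    c=RW.T@(status.observe()["tcp_pos"]-AX);T2=np.cross(c,F)[2]+M[2]  # from the sensor's moment about the screw
    return T1,T2,F
E
python3 - <<'E'
from lever import *
from workcell import status
for sg in(1,-1):
    print(sg,[None if (k:=r.ik(*pose(p,sg))) is None else k[5].round(2) for p in np.arange(-.45,4.8,.4)])
print(status.observe()["qpos"])
E
```

```text
1 [np.float64(1.05), np.float64(1.44), np.float64(1.82), np.float64(2.2), None, None, None, None, np.float64(-2.15), np.float64(-1.74), np.float64(-1.32), np.float64(-0.9), np.float64(-0.47), np.float64(-0.05)]
-1 [np.float64(-2.09), np.float64(-1.71), np.float64(-1.32), np.float64(-0.95), np.float64(-0.57), np.float64(-0.19), np.float64(0.19), np.float64(0.59), np.float64(0.99), np.float64(1.4), np.float64(1.82), np.float64(2.24), None, None]
[ 0.564  0.666  1.088  0.002  1.374 -0.157]
```

```bash
cat > run1.py <<'E'
from lever import *
p,q=pose(PSI0,-1,.06,lag=.012);r.move_to(p,q)
p,q=pose(PSI0,-1,0,lag=.012);r.movel(p,q,vel=.2)
b=force(status,r,10);np.save("tare.npy",b);print("tare",b,status.observe()["clock"])
p,q=pose(PSI0,-1,0,lag=.003);r.movel(p,q,vel=.06);print("pre",torque(PSI0,force(status,r,4)-b))
psi=PSI0;D_=[];free=[]
while psi<4.15:
    T=np.array([d[1] for d in D_]);base=np.median(T[2:9]) if len(T)>=9 else .05
    rise=np.mean(T[-3:])-base if len(T)>=9 else 0
    if rise>.11:break
    psi+=.16 if rise<.03 else .08
    p,q=pose(psi,-1);r.movel(p,q,vel=.09)
    f=force(status,r,3 if rise<.03 else 5)-b;t1,t2,F=torque(psi,f);D_.append((psi,t1,t2))
    print(f"{psi:.2f} T1 {t1:.3f} T2 {t2:.3f} F {F} rise {rise:.3f} {status.observe()['clock']:.1f}")
    if t1>.26 or abs(F).max()>9:print("abort");break
np.save("lev.npy",D_)
E
python3 run1.py
```

```text
tare [ 0.079 -0.015  0.392 -0.01  -0.002 -0.002] 31.3917
pre (np.float64(-0.010337700522939466), np.float64(0.003361301263332995), array([ 0.076, -0.25 , -0.555]))
-0.29 T1 0.022 T2 0.062 F [-0.983  0.27  -0.709] rise 0.000 32.1
-0.13 T1 0.057 T2 0.062 F [-1.161  1.274 -0.611] rise 0.000 32.5
0.03 T1 0.048 T2 0.054 F [-0.401  1.217 -0.34 ] rise 0.000 32.8
0.19 T1 0.046 T2 0.049 F [ 0.342  1.109 -0.563] rise 0.000 33.2
0.35 T1 0.027 T2 0.005 F [ 0.281  0.606 -0.289] rise 0.000 33.5
0.51 T1 0.026 T2 0.036 F [0.083 0.697 0.011] rise 0.000 33.9
0.67 T1 0.019 T2 0.017 F [ 0.047  0.582 -0.624] rise 0.000 34.3
0.83 T1 0.016 T2 0.008 F [ 0.204  0.361 -0.275] rise 0.000 34.6
0.99 T1 0.017 T2 0.005 F [ 0.095  0.609 -0.516] rise 0.000 35.0
1.15 T1 0.037 T2 0.042 F [ 0.602  0.895 -0.06 ] rise -0.009 35.3
1.31 T1 0.027 T2 0.019 F [0.426 1.039 0.285] rise -0.003 35.7
1.47 T1 0.013 T2 0.040 F [0.267 0.583 0.685] rise 0.001 36.1
1.63 T1 0.018 T2 0.000 F [0.492 0.49  0.128] rise -0.000 36.4
1.79 T1 0.023 T2 0.009 F [0.655 0.264 0.647] rise -0.006 36.8
1.95 T1 0.011 T2 -0.015 F [ 0.51   0.529 -0.18 ] 
[... 283 characters left out ...]
1 0.029 T2 0.025 F [ 0.644 -0.508  0.863] rise -0.016 38.9
2.91 T1 0.019 T2 0.059 F [ 1.785 -0.063  0.772] rise -0.006 39.3
3.07 T1 0.052 T2 0.068 F [ 2.069 -1.162  0.769] rise -0.005 39.6
3.23 T1 0.055 T2 0.078 F [ 1.985 -1.561  1.937] rise 0.007 40.0
3.39 T1 0.085 T2 0.099 F [ 1.413 -2.545  2.067] rise 0.016 40.4
3.47 T1 0.138 T2 0.156 F [ 1.528 -4.173  3.023] rise 0.038 40.7
3.55 T1 0.131 T2 0.143 F [ 0.944 -3.986  3.4  ] rise 0.067 41.0
3.63 T1 0.101 T2 0.124 F [ 1.002 -3.399  3.831] rise 0.092 41.4
3.71 T1 0.155 T2 0.146 F [-0.642 -4.189  4.28 ] rise 0.098 41.7
3.79 T1 0.138 T2 0.151 F [-0.357 -4.049  4.239] rise 0.103 42.0
3.87 T1 0.167 T2 0.159 F [-1.236 -4.476  4.979] rise 0.105 42.4
```

Run:
```python
from lever import *
b=np.load("tare.npy");D_=np.load("lev.npy");psi=D_[-1,0];print(psi)
for k in range(3):
    f=force(status,r,8)-b;print("hold",*torque(psi,f),status.observe()["clock"])
z0=pose(psi,-1)
for k in range(2):
    psi+=.06
    p,q=pose(psi,-1,dz=.0019*.06*(k+1));r.movel(p,q,vel=.03)
    f=force(status,r,10)-b;print(psi,*torque(psi,f),status.observe()["clock"])
```

```text
3.8700000000000014
hold 0.1711868324618752 0.17152724697278554 [-1.474 -4.42   5.229] 42.4917
hold 0.17770207462565663 0.17308102587293406 [-1.944 -4.219  5.027] 42.625
hold 0.16052575632556484 0.1586033292465332 [-1.358 -4.166  5.139] 42.7583
3.9300000000000015 0.17452433707622145 0.17713557188121118 [-1.893 -4.284  4.929] 43.175
3.9900000000000015 0.2184977458531611 0.2167779959345584 [-2.832 -5.048  5.159] 43.5917
```

Run:
```python
from lever import *
b=np.load("tare.npy");psi=3.99
for k in range(3):
    f=force(status,r,10)-b;print("hold",*torque(psi,f),status.observe()["clock"])
D_=np.load("lev.npy");A=[(p,(a+c)/2) for p,a,c in D_]+[(3.87,.168),(3.87,.168),(3.93,.176)];A=np.array(A)
m=A[:,0]>2.95;print(np.polyfit(A[m,0],A[m,1],1),"free",A[(A[:,0]>.3)&(A[:,0]<2.6),1].mean())
```

```text
hold 0.21578201917995873 0.191531152167178 [-2.867 -4.906  4.895] 43.7583
hold 0.21081190975262654 0.20352155562541 [-2.816 -4.776  4.98 ] 43.925
hold 0.21152396297723744 0.20701920034808924 [-2.654 -4.986  4.751] 44.0917
[ 0.134 -0.351] free 0.01562869216372528
```

Hold torque is 0.207 N·m in total, and the fit line gives 0.184. Subtracting drag of 0.02–0.05 leaves 0.14–0.19. I'm stopping here, backing off and looking.

Run:
```python
from lever import *
from look import grab
psi=3.99
p,q=pose(psi,-1,dz=.0002,lag=.004);r.movel(p,q,vel=.05)
b=np.load("tare.npy");print("off",(force(status,r,4)-b)[:3])
p,q=pose(psi,-1,dz=.0002,lag=.010);r.movel(p,q,vel=.1)
p,q=pose(psi,-1,dz=.08,lag=.012);r.movel(p,q,vel=.25)
q=np.array(status.observe()["qpos"]);q[0]+=.6;r.move_joints(q)
grab("s4",2);print(status.observe()["clock"])
```

```text
off [-0.07   0.049 -0.922]
46.6167
```

View pics/s4.png

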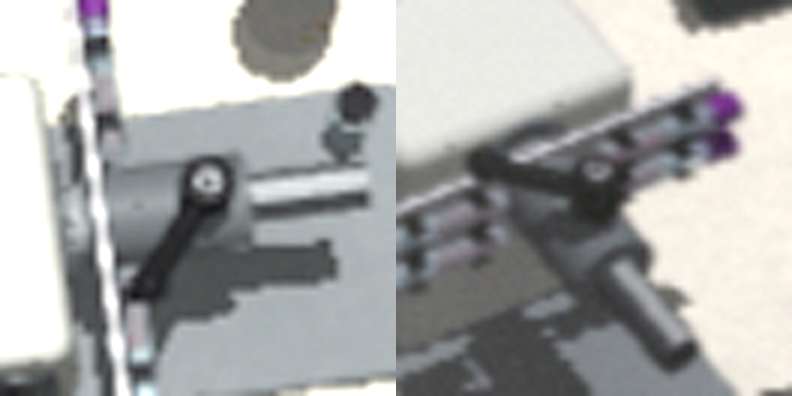

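Picture: hub home and flat strip unchanged. The lever now points toward the robot and housing, ball at crop (145,287), head at (208,182). Numerical check of lever angle and lean next.

```bash
sed -i 's/(208,184)/(208.5,181)/;s/(594,160)/(596,170)/;s/(146,80)/(144,285)/;s/(655,93)/(486,161)/;s/\[.08,-.8,0\]/[.03,3.9,-.005]/' lean.py; python3 lean.py s4.pkl | head -6
python3 - <<'E'
import pickle,numpy as np,cv2
a=pickle.load(open("s3.pkl","rb"));b=pickle.load(open("s4.pkl","rb"))
d=np.abs(a["top"]["f"]-b["top"]["f"]).mean(2)
# hub end / plate region / bystanders unchanged?
for n,(x,y,w,h) in dict(shaft=(334,160,26,20),plate=(306,150,14,55),tubb=(334,118,24,30),pot=(285,225,28,28),tuba=(405,175,30,35),rack=(398,225,84,52),box=(150,260,50,50),adapter=(145,145,45,35)).items():print(n,d[y:y+h,x:x+w].mean().round(2),d[y:y+h,x:x+w].max().round(1))
E
```

```text
phi psi dz [ 0.027  3.838 -0.008] res [ 0.346 -0.188 -0.313  0.218  0.335 -0.792 -0.741  0.022]
side [[31.743  0.05   0.021]
 [31.3    0.06   0.021]
 [30.969  0.04   0.021]
 [29.662  0.07   0.021]
 [29.175  0.03   0.021]
shaft 2.09 7.8
plate 5.61 150.2
tubb 3.03 5.3
pot 3.52 5.3
tuba 3.13 5.7
rack 2.14 5.8
box 9.87 110.3
adapter 24.36 152.7
```

```bash
python3 -c "
from workcell import *
o=status.observe();print(o['clock'],o['tcp_pos'],o['contact_force']);sign_off()"
```

```text
46.6167 [0.50278916 0.2866994  0.25926428] [-0.47966688  0.06240371 -0.37288163]
the job is handed in; nothing more can be done
```

The paddle is home, squared to the flat and clamped. I handed the job in at 46.6 s with the gripper clear of everything. The one real doubt is the final tightness, which may be close to the limit.

- **Pushed home:** the hub slid against about 4–5 N until a hard stop at 15 N. That put its outer face about 75 mm from the shoulder, the hub's full length. The last pictures show the hub still there.
- **Turned to the flat:** I pressed the plate's edge to turn it. The screw leans 0.03 rad toward the robot in both views, and it measured the same after tightening. I put the flat at 0.01 (top camera) to 0.09 ± 0.05 (side camera) toward the robot. The side reading is weak, so the remaining error is probably under 0.05 rad, but the two cameras disagree somewhat.
- **Tightened:** the lever turned lightly until about 2.8 rad on my scale (it started at about −0.45). It then stiffened steadily over about 1.1 rad.
- **Final torque:** holding read about 0.19–0.22 N m in total, higher than the roughly 0.18 the earlier readings predicted. I estimate drag at 0.02–0.05 N m, which leaves about 0.14–0.19 N m on the screw. That is tight, but the top of the range touches the over-tight limit.
- **After letting go:** the camera put the lever at 3.84 rad against 3.99 commanded. I put this down to a contact offset of about 0.12 rad seen at the start, so I see no sign of it springing back. The screw head had dropped about 8 mm, as the thread predicts.
- **Bystanders:** both tubs, the pot and the rack look unchanged between the pictures before and after tightening. The picture comparison differed around the slide box and adapter, which I took to be the arm or its shadow. I did not confirm that with another picture, but the arm never went near either of them at bench height. I did not check the vial separately.

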